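Feed a tube rack down the roller lane

ROBOT

A 6-joint arm with a two-finger parallel gripper is mounted at the origin on a cart in front of the work surface, level with it; the furniture and walls round the work are solid. World frame = base frame: x ahead of the robot, y to its left, z up, the work surface at z = 0. Lengths are in m, angles in rad, forces in N, time in s.
With the tool pointing down it reaches from about 0.25 to 0.775 m from the base axis. Payload 4 kg.
Tool frame: the origin (TCP) lies midway between the tips of the shut fingers; the grasp point (between the pads) lies 19 mm behind it; z points along the fingers, y is the line along which they close (so a half turn about z gives the same grasp; the last joint's range is limited). The gripper opens to 94 mm and grips with 3 to 60 N. Pads are 16 mm wide; open, the fingers measure 119 mm over their backs; the gripper's body (75 mm by 177 mm) begins 78 mm behind the grasp point.
Start: joints at [1.086, 0.087, 1.371, -0, 1.684, -0.103], TCP at [0.205, 0.51, 0.206] pointing down, gripper open.
Joint ranges: [-3.1, 3.1], [-0.76, 2.03], [0.27, 2.55], [-1.08, 4.22], [0.17, 2.65], [-2.57, 2.57]. Speed limits (rad/s): [2.79, 2.79, 3.14, 3.14, 3.14, 3.14].

INTERFACE

Orientations are given as [roll, pitch, yaw] about the fixed x, y, z axes, in that order (R = Rz(yaw) Ry(pitch) Rx(roll)).
In Python, from bench import sensors, eyes, job gives the robot as it stands.
- The arm moves only by the tool arm_command, never from a script. Its argument "series" is a list of rows, each a list of 7 numbers: the opening, from 0 (shut) to 1 (fully open), then the shift along the tool's x, y, z in cm, then the turn, a rotation vector about the tool's x, y, z in rad. In form: [[fingers, dx, dy, dz, wx, wy, wz], ...]. A call has 1 to 20 rows; each row shifts and turns the commanded pose from where the row before left it, along the tool's axes as they then stand; what a row does not reach is not made up. A row lasts 1/10 s, in which the tool goes at most 50 mm and 8.59 degrees, less where a joint would pass 70% of its speed; a pose out of reach is approached as far as the arm can. A call with a gripper value outside its range is refused whole. The fingers move at their own pace and stop on an object; the grip force is fixed at half the most. Time passes only in rows, so rows that do not move let the fingers close. It gives the time, the measured TCP pose, the force and the opening at its end, in the units of the state.
- sensors.get_obs(): the state, without advancing time (a new reading comes with each control period).
- eyes.snapshot(name): name is "side" or "top"; returns the picture (384x512x3 uint8, blue, green, red); there is no depth.
- eyes.get_calibration(name): a dict with "mtx" (3x3 intrinsics, pixels), "R" (3x3) and "t" (3): a world point X has camera coordinates R X + t. Camera axes: x right, y down, z forward; pixel columns grow to the right and rows downward; lengths in m; the calibration is good to about 2 mm. A picture is of the moment at which its call begins. get_calibration takes no time and is no camera call.
- job.close_job(): hands the job in, once; it reports no verdict.
The state is a dict: "time": time; "joint_positions": joint angles; "qvel": joint speeds; "joint_torque": joint torques, N m; "tool_pos": TCP position; "ee_rot": TCP orientation; "wrist_force": force on the tool from outside, world axes, zero at the start; "wrist_torque": the same for the moment, N m; "width": finger opening in m.
Only numpy, scipy, OpenCV 4.12 (cv2) and the standard library are available. Lean on these libraries where they do the work, as an engineer would, in place of code of your own. Each camera call takes 0.05 s, during which the arm holds its last target. There are 200 camera calls.

TASK

Set the tube rack (the long low block with rows of tube holes) flat, straight and centred, lengthways on the open upper end of the sloping roller lane and let go, so that it rolls down by itself, between the guide rods, to rest against the stop. Do not push it or carry it down the lane, and leave the square well block where it stands.

Things in the scene. Friction and masses are not known exactly. Their poses are not given: they have to be found in the camera images.
- rack_center (a point): Centre (half-way up) of the tube rack: a rigid blue block 62 mm wide (its x), 125 mm long (its y), 36 mm high (its z, up), about 0.2 kg, with 18 tube holes in its top. It stands on the worktop left or right of the lane; left of it (y over 0.34, x over 0.46) is a fixed instrument 0.38 m tall. Grasp it across the 62 mm; half a turn about z makes no difference.
- load (a point): Loading point on the fixed lane: on its centre line at roller-top level, 70 mm from its upper end, 220 mm up the slope from the stop. x points down the slope (8 degrees below level), y along the rollers, z square to the bed. Here are no guides; the frame (134 mm wide) is 6 mm below the roller tops. A rack set here, length along x, underside on the rollers, rolls down in about 1 s.
- stop (a point): Middle of the stop plate's face at the low end of the lane, at roller-top level; axes as at load, x into the plate, which rises 26 mm over the rollers. Eleven grey rollers 122 mm long, 26 mm apart. Guide rods, tops 15 mm over the rollers, 106 mm apart inside, run 165 mm up from here, ends flared to 132 mm. A rack at rest here has its centre 62 mm up the slope, 18 mm over the rollers.
- block_center (a point): Centre (half-way up) of the well block, a square blue block 90 x 90 x 56 mm, loose on the worktop on the other side of the lane from the rack. It is not the tube rack: leave it alone.

How it is judged:
On the way:
1. the rack is set down on the open upper end of the rollers, lengthways (x of rack_center in the frame of stop between -0.27 and -0.17 m and y of rack_center in the frame of stop between -0.025 and 0.025 m and z of rack_center in the frame of stop below 0.032 m and angle between the y axis of rack_center and the x axis of stop, either way round below 0.35 rad), for 0.1 s.
At the end, for the whole second after the job is handed in: The tube rack lies flat on the rollers at the lower end of the lane, lengthways within 17 degrees, between the guide rods (within 26 mm of the centre line), its end against the stop (centre 50 to 80 mm up the slope from the stop's face), and at rest (x of rack_center in the frame of stop between -0.08 and -0.05 m and y of rack_center in the frame of stop between -0.026 and 0.026 m and z of rack_center in the frame of stop between 0.01 and 0.026 m and angle between the y axis of rack_center and the x axis of stop, either way round below 0.3 rad and angle between the z axis of rack_center and the z axis of stop, either way round below 0.15 rad and linear speed of rack below 0.02 m/s); the robot touches nothing.
It fails at once if the robot touched the rack on the lower part of the lane instead of letting it roll (x of rack_center in the frame of stop between -0.14 and 0 m and y of rack_center in the frame of stop between -0.05 and 0.05 m and z of rack_center in the frame of stop below 0.035 m and contact force between the arm and rack above 0.5 N).
It fails at once if the robot pushed the rack down the lane with its fingers (x of rack_center in the frame of stop between -0.14 and 0 m and y of rack_center in the frame of stop between -0.05 and 0.05 m and z of rack_center in the frame of stop below 0.035 m and contact force between the fingers and rack above 0.5 N).
It fails at once if the well block was moved (distance of block_center from where it was at the start of the episode above 0.03 m).
It also fails if it takes over 38 s, if anything falls off the work surface, if the arm or the gripper's body presses on something with over 40 N, if the wrist force passes 120 N, or if a joint passes its speed limit or range.

## Working session

There is one attempt and no reset: what is moved stays moved. The work goes in short steps, Python scripts to look and compute and a tool call to move; the robot and the scene stay as the last step left them, time stands still between calls to the robot, and variables do not carry over. Pictures are saved under pics/ and viewed, on a budget of 10 in all, crops included, one or two more only if the job needs it, and the job is handed in when it is done.

Besides the shell and the picture viewer there is one more tool, called after ">>>" as name(argument=value, ...), one argument or row to a line, values as JSON. arm_command: Moves the arm, as the interface text tells. Its arguments: {"type":"object","properties":{"series":{"type":"array","items":{"type":"array","items":{"type":"number"}}}},"required":["series"]}

```bash
mkdir -p pics; python3 - <<'E'
from bench import sensors, eyes, job
import cv2,numpy as np
np.set_printoptions(precision=4,suppress=True)
print(sensors.get_obs())
for n in("top","side"):
    im=eyes.snapshot(n); cv2.imwrite(f"pics/{n}0.png",im); print(n,eyes.get_calibration(n))
E
```

```text
{'time': 0.0, 'joint_positions': array([ 1.0859,  0.088 ,  1.3723, -0.    ,  1.6836, -0.1031]), 'qvel': array([-0.0003, -0.0016,  0.0004, -0.0007, -0.0004, -0.0014]), 'joint_torque': array([ -0.0005, -34.0193, -30.2423,   0.0717,   0.033 ,  -0.0002]), 'tool_pos': array([0.2047, 0.5099, 0.2043]), 'ee_rot': array([-3.1393, -0.0002,  2.7598]), 'wrist_force': array([-0.4872, -0.0262,  0.0069]), 'wrist_torque': array([-0.0007, -0.0841,  0.0181]), 'width': 0.09414314021983536}
top {'mtx': array([[448.22  ,   0.    , 261.2706],
       [  0.    , 448.22  , 196.2879],
       [  0.    ,   0.    ,   1.    ]]), 'R': array([[ 0.0255, -0.9994, -0.0245],
       [-0.994 , -0.0227, -0.1074],
       [ 0.1068,  0.0271, -0.9939]]), 't': array([-0.0071,  0.6005,  1.0364])}
side {'mtx': array([[374.9431,   0.    , 251.7199],
       [  0.    , 374.9431, 183.0621],
       [  0.    ,   0.    ,   1.    ]]), 'R': array([[ 0.5732, -0.8194,  0.0028],
       [-0.4574, -0.3228, -0.8286],
       [ 0.6798,  0.4737, -0.5598]]), 't': array([-0.3526,  0.3384,  0.5119])}
```

View pics/top0.png

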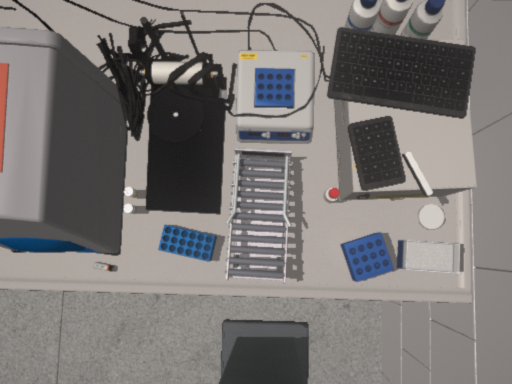

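View pics/side0.png

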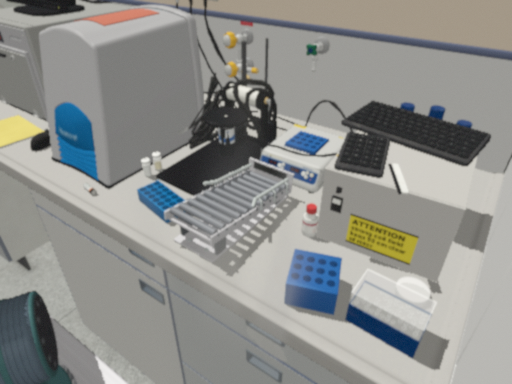

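The top view shows the rack at about (188,243), left of the lane. The well block is at (368,257). The lane runs from its open end near row 275 to the stop near row 152, with the guides in the upper half. I'll zoom in to get lane points in both views.

```bash
cat > h.py <<'E'
import numpy as np,cv2
from bench import sensors, eyes, job
np.set_printoptions(precision=4,suppress=True)
C={n:eyes.get_calibration(n) for n in("top","side")}
def ray(n,p):
    c=C[n];R=np.array(c["R"]);t=np.array(c["t"])
    d=R.T@np.linalg.solve(c["mtx"],[p[0],p[1],1.]);return -R.T@t,d
def onplane(n,p,z):
    o,d=ray(n,p);return o+d*(z-o[2])/d[2]
def tri(pt,ps):
    P=[np.array(C[n]["mtx"])@np.c_[C[n]["R"],C[n]["t"]] for n in("top","side")]
    X=cv2.triangulatePoints(P[0],P[1],np.array(pt,float).reshape(2,1),np.array(ps,float).reshape(2,1)).ravel();return X[:3]/X[3]
def proj(n,X):
    c=C[n];x=np.array(c["mtx"])@(np.array(c["R"])@X+c["t"]);return x[:2]/x[2]
def rackrect(im,roi):
    x0,y0,x1,y1=roi;h=cv2.cvtColor(im,cv2.COLOR_BGR2HSV)
    m=cv2.inRange(h,(95,120,40),(125,255,255));k=np.zeros_like(m);k[y0:y1,x0:x1]=m[y0:y1,x0:x1]
    k=cv2.morphologyEx(k,cv2.MORPH_CLOSE,np.ones((7,7),np.uint8))
    cs=cv2.findContours(k,0,2)[0];return max(cs,key=cv2.contourArea)
E
python3 - <<'E'
from h import *
t=cv2.imread("pics/top0.png");s=cv2.imread("pics/side0.png")
a=cv2.resize(t[140:290,150:300],None,fx=4,fy=4,interpolation=2)
cv2.imwrite("pics/a.png",a)
b=cv2.resize(s[150:260,130:310],None,fx=4.4,fy=4.4,interpolation=2)
cv2.imwrite("pics/b.png",b)
c=rackrect(t,(150,215,226,270))
X=np.array([onplane("top",p[0],.036)[:2] for p in c],np.float32)
print(cv2.minAreaRect(X), cv2.boxPoints(cv2.minAreaRect(X)),cv2.minAreaRect(c))
E
```

```text
((0.4869459569454193, 0.1805630326271057), (0.12413588911294937, 0.05973176658153534), 79.0138168334961) [[0.4458 0.1253]
 [0.5044 0.1139]
 [0.5281 0.2358]
 [0.4695 0.2472]] ((186.6591339111328, 242.3483123779297), (52.3658447265625, 25.512195587158203), 12.680383682250977)
```

View pics/a.png

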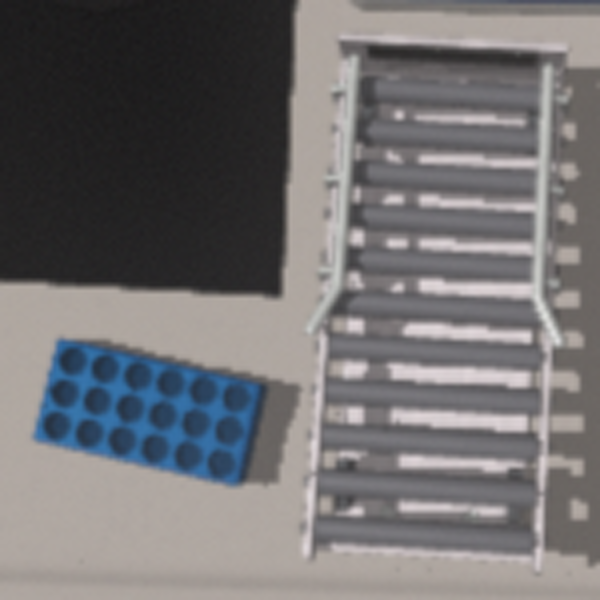

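View pics/b.png

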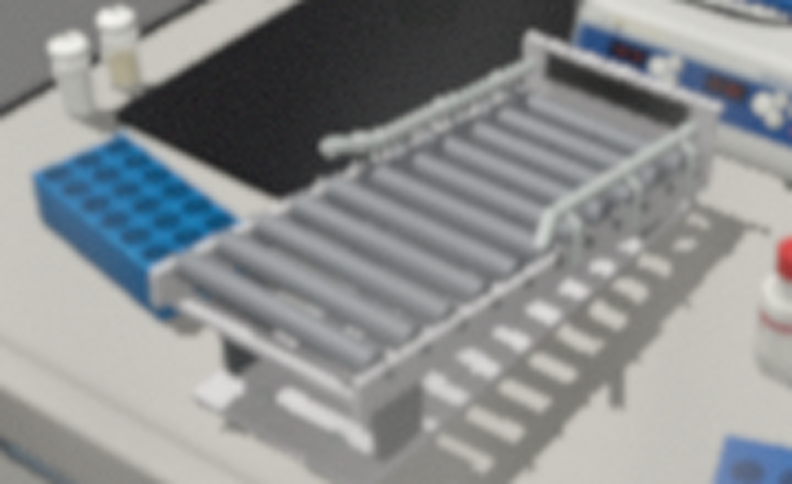

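Crop a: the near corners of the lane frame are at about (227,279) and (285,282), and the stop's top corners are at (235.5,150) and (291.5,152.5). Crop b gives the same four corners at (166,211), (212,238), (250,158) and (293,173). Next I triangulate them.

```bash
python3 - <<'E'
from h import *
f=lambda p,s,o:(np.array(p)+.5)/s-.5+o
A=lambda *p:f(p,4,np.array([150,140])); B=lambda *p:f(p,4.4,np.array([130,150]))
pts=dict(nearL=(A(308,555),B(160,270)),nearR=(A(539,568),B(360,388)),stopL=(A(342,40),B(528,36)),stopR=(A(566,50),B(719,104)),flL=(A(312,332),B(326,147)),flR=(A(558,342),B(541,242)),
 gL=(A(338,292),B(375,138)),)
X={}
for k,(a,b) in pts.items():
    X[k]=tri(a,b);print(k,X[k],a-proj("top",X[k]),b-proj("side",X[k]))
n=(X['nearL']+X['nearR'])/2;s=(X['stopL']+X['stopR'])/2;d=s-n
print(n,s,d,np.linalg.norm(d),np.degrees(np.arctan2(d[1],d[0])))
w=X['stopR']-X['stopL'];print(np.linalg.norm(w),np.linalg.norm(X['nearR']-X['nearL']),np.degrees(np.arctan2(w[0],-w[1])), np.degrees(np.arctan2((X['nearR']-X['nearL'])[0],-(X['nearR']-X['nearL'])[1])))
E
```

```text
nearL [0.4102 0.0777 0.0815] [-0.4897  0.4647] [1.0233 0.0014]
nearR [ 0.4056 -0.0508  0.0774] [-0.2171  0.1802] [ 0.4672 -0.0159]
stopL [0.704  0.0697 0.0726] [-0.0982  0.0713] [ 0.1534 -0.0102]
stopR [ 0.7009 -0.0611  0.0741] [-0.4368  0.2744] [ 0.6918 -0.0663]
flL [0.534  0.0801 0.0825] [-0.2279  0.1928] [ 0.4156 -0.0123]
flR [ 0.5317 -0.0589  0.0823] [-0.2717  0.1972] [ 0.5057 -0.0328]
gL [0.5571 0.0662 0.0809] [-0.2529  0.2064] [ 0.4512 -0.0171]
[0.4079 0.0135 0.0794] [0.7025 0.0043 0.0733] [ 0.2946 -0.0092 -0.0061] 0.29479442816647317 -1.7865750889145244
0.1307686354324483 0.1286532728221766 -1.3492358796035742 -2.0408944837186724
```

>>> arm_command(
  series=[
    [1,-1.76,-2.26,0,0,0,0],
    [1,-1.76,-2.26,0,0,0,0],
    [1,-1.76,-2.26,0,0,0,0],
    [1,-1.76,-2.26,0,0,0,0],
    [1,-1.76,-2.26,0,0,0,0],
    [1,-1.76,-2.26,0,0,0,0],
    [1,-1.76,-2.26,0,0,0,0],
    [1,-1.76,-2.26,0,0,0,0],
    [1,-1.76,-2.26,0,0,0,0],
    [1,-1.76,-2.26,0,0,0,0],
    [1,-1.76,-2.26,0,0,0,0],
    [1,-1.76,-2.26,0,0,0,0],
    [1,0,0,0,0,0,0.14],
    [1,0,0,0,0,0,0.14],
    [1,0,0,0,0,0,0.14],
    [1,0,0,0,0,0,0.14],
    [1,0,0,0,0,0,0.14],
    [1,0,0,0,0,0,0.14],
    [1,0,0,0,0,0,0.14],
    [1,0,0,0,0,0,0.14],
  ],
)

```text
time: 2.1
tool_pos: [0.2995, 0.1799, 0.205]
ee_rot: [-3.141, 0.0, 1.634]
wrist_force: [0.9, -0.3, 0.3]
width: 0.0944
```

>>> arm_command(
  series=[
    [1,0,0,0,0,0,0.13],
    [1,0,0,0,0,0,0.13],
    [1,0,0,0,0,0,0],
    [1,0,0,0,0,0,0],
  ],
)

```text
time: 2.5
tool_pos: [0.2997, 0.18, 0.2052]
ee_rot: [-3.141, 0.0, 1.382]
wrist_force: [-0.4, 0.3, 0.0]
width: 0.0941
```

```bash
cat >> h.py <<'E'
from scipy.spatial.transform import Rotation as Ro
def to(p,rpy):
    "remaining shift (tool axes, cm) and rotvec (tool axes) to target"
    o=sensors.get_obs();R=Ro.from_euler('xyz',o["ee_rot"])
    print("t",o["time"],"pos",o["tool_pos"],"rpy",o["ee_rot"],"F",o["wrist_force"],"w",o["width"])
    print("shift cm",R.inv().apply(np.array(p)-o["tool_pos"])*100,"turn",(R.inv()*Ro.from_euler('xyz',rpy)).as_rotvec())
E
python3 - <<'E'
from h import *
to([.487,.1806,.10],[np.pi,0,np.radians(79)])
E
```

```text
t 2.5 pos [0.2997 0.18   0.2052] rpy [-3.1411  0.0002  1.3825] F [-0.4012  0.2603  0.008 ] w 0.09412194138844543
shift cm [ 3.5704 18.3937 10.5081] turn [-0.0005  0.0002  0.0037]
```

>>> arm_command(
  series=[
    [1,0.45,2.3,0,0,0,0],
    [1,0.45,2.3,0,0,0,0],
    [1,0.45,2.3,0,0,0,0],
    [1,0.45,2.3,0,0,0,0],
    [1,0.45,2.3,0,0,0,0],
    [1,0.45,2.3,0,0,0,0],
    [1,0.45,2.3,0,0,0,0],
    [1,0.45,2.3,0,0,0,0],
    [1,0,0,2.6,0,0,0],
    [1,0,0,2.6,0,0,0],
    [1,0,0,2.6,0,0,0],
    [1,0,0,2.7,0,0,0],
    [1,0,0,2.0,0,0,0],
    [1,0,0,1.0,0,0,0],
    [1,0,0,0,0,0,0],
  ],
)

```text
time: 4.0
tool_pos: [0.4862, 0.1801, 0.0687]
ee_rot: [-3.138, 0.002, 1.381]
wrist_force: [0.0, -0.3, -0.0]
width: 0.0943
```

```bash
python3 - <<'E'
from h import *
to([.487,.1806,.01],[np.pi,0,np.radians(79)])
s=eyes.snapshot("side");t=eyes.snapshot("top")
cv2.imwrite("pics/c.png",np.hstack([cv2.resize(s[120:270,90:240],None,fx=2.6,fy=2.6),cv2.resize(t[160:310,120:270],None,fx=2.6,fy=2.6)]))
E
```

```text
t 4.0 pos [0.4862 0.1801 0.0687] rpy [-3.1381  0.0015  1.3809] F [ 0.0043 -0.2863 -0.0054] w 0.09425929592770932
shift cm [0.0714 0.0936 5.8717] turn [-0.0034  0.0015  0.002 ]
```

View pics/c.png

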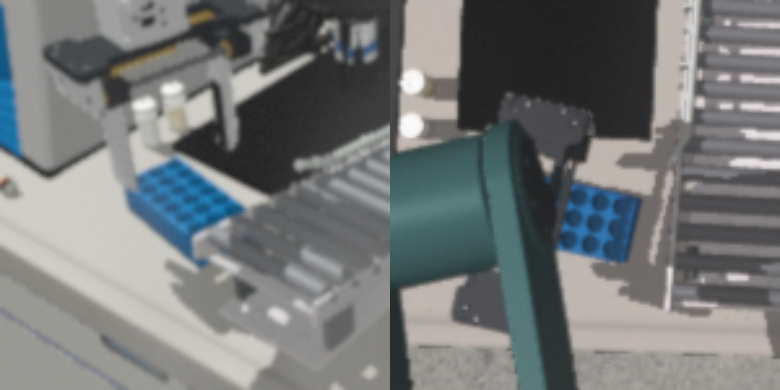

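In the side view (left half of the picture) the open fingers at (122,180) and (232,140) straddle the rack, above its middle. I'll go down and grip.

>>> arm_command(
  series=[
    [1,0,0.1,1.5,0,0,0],
    [1,0,0,1.5,0,0,0],
    [1,0,0,1.4,0,0,0],
    [1,0,0,0.9,0,0,0],
    [1,0,0,0.5,0,0,0],
    [1,0,0,0,0,0,0],
    [0,0,0,0,0,0,0],
    [0,0,0,0,0,0,0],
    [0,0,0,0,0,0,0],
    [0,0,0,0,0,0,0],
    [0,0,0,0,0,0,0],
    [0,0,0,0,0,0,0],
    [0,0,0,0,0,0,0],
    [0,0,0,0,0,0,0],
  ],
)

```text
time: 5.5
tool_pos: [0.4883, 0.1804, 0.0128]
ee_rot: [-3.141, -0.0, 1.38]
wrist_force: [-1.1, 0.4, 2.9]
width: 0.062
```

>>> arm_command(
  series=[
    [0,0,0,-0.5,0,0,0],
    [0,0,0,-1,0,0,0],
    [0,0,0,-1.8,0,0,0],
    [0,0,0,-1.8,0,0,0],
    [0,0,0,-1.8,0,0,0],
    [0,0,0,-1.8,0,0,0],
    [0,0,0,-1.8,0,0,0],
    [0,0,0,-1.8,0,0,0],
    [0,0,0,-1.8,0,0,0],
    [0,0,0,-1,0,0,0],
    [0,0,0,-0.5,0,0,0],
    [0,0,0,0,0,0,0],
  ],
)

```text
time: 6.7
tool_pos: [0.4886, 0.1803, 0.1689]
ee_rot: [3.141, -0.0, 1.38]
wrist_force: [-0.2, 0.0, -1.9]
width: 0.0618
```

>>> arm_command(
  series=[
    [0,0,0,0,0,0,0.06],
    [0,0,0,0,0,0,0.1],
    [0,0,0,0,0,0,0.1],
    [0,0,0,0,0,0,0.1],
    [0,0,0,0,0,0,0.1],
    [0,0,0,0,0,0,0.1],
    [0,0,0,0,0,0,0.1],
    [0,0,0,0,0,0,0.1],
    [0,0,0,0,0,0,0.1],
    [0,0,0,0,0,0,0.1],
    [0,0,0,0,0,0,0.1],
    [0,0,0,0,0,0,0.1],
    [0,0,0,0,0,0,0.1],
    [0,0,0,0,0,0,0.1],
    [0,0,0,0,0,0,0.05],
    [0,0,0,0,0,0,0],
  ],
)

```text
time: 8.3
tool_pos: [0.4877, 0.1801, 0.1671]
ee_rot: [3.141, 0.002, -0.03]
wrist_force: [-0.1, -0.2, -1.5]
width: 0.0616
```

```bash
python3 - <<'E'
from h import *
# target: tool over load, tool z = -lane z; yaw -1.8 deg
yaw=np.radians(-1.8);a=np.radians(8)
L=Ro.from_euler('xyz',[0,a,yaw])   # lane axes: x down slope
T=L*Ro.from_euler('x',np.pi)
load=np.array([.477,.0113,.077])
print(L.as_matrix(),T.as_euler('xyz'))
for h in (.07,.0128):
    p=load+L.apply([0,0,h]);print("target",p);to(p,T.as_euler('xyz'))
E
```

```text
[[ 0.9898  0.0314  0.1391]
 [-0.0311  0.9995 -0.0044]
 [-0.1392  0.      0.9903]] [ 3.1416  0.1396 -0.0314]
target [0.4867 0.011  0.1463]
t 8.3 pos [0.4877 0.1801 0.1671] rpy [ 3.141   0.0024 -0.0301] F [-0.0582 -0.1815 -1.4915] w 0.06163746446584586
shift cm [ 0.4187 16.9013  2.0838] turn [ 0.0007 -0.1372  0.0013]
target [0.4788 0.0112 0.0897]
t 8.3 pos [0.4877 0.1801 0.1671] rpy [ 3.141   0.0024 -0.0301] F [-0.0582 -0.1815 -1.4915] w 0.06163746446584586
shift cm [-0.3636 16.8967  7.75  ] turn [ 0.0007 -0.1372  0.0013]
```

>>> arm_command(
  series=[
    [0,0,0.9,0,0,0,0],
    [0,0,2,0,0,0,0],
    [0,0,2,0,0,0,0],
    [0,0,2,0,0,0,0],
    [0,0,2,0,0,0,0],
    [0,0,2,0,0,0,0],
    [0,0,2,0,0,0,0],
    [0,0,2,0,0,0,0],
    [0,0,1.4,0,0,0,0],
    [0,0,0.6,0,0,0,0],
    [0,0,0,0,0,-0.045,0],
    [0,0,0,0,0,-0.046,0],
    [0,0,0,0,0,-0.046,0],
    [0,0,0,0,0,0,0],
    [0,0,0,0,0,0,0],
  ],
)

```text
time: 9.8
tool_pos: [0.4833, 0.0116, 0.1681]
ee_rot: [-3.141, 0.137, -0.03]
wrist_force: [-0.6, 0.8, -1.3]
width: 0.0615
```

```bash
python3 - <<'E'
from h import *
yaw=np.radians(-1.8);a=np.radians(8)
L=Ro.from_euler('xyz',[0,a,yaw]);T=L*Ro.from_euler('x',np.pi)
load=np.array([.477,.0113,.077])
to(load+L.apply([0,0,.033]),T.as_euler('xyz'))
E
```

```text
t 9.8 pos [0.4833 0.0116 0.1681] rpy [-3.1412  0.1369 -0.0295] F [-0.6068  0.7679 -1.3166] w 0.06150824223162196
shift cm [0.6252 0.0537 5.8135] turn [-0.0002 -0.0028  0.0019]
```

>>> arm_command(
  series=[
    [0,0,0,0.7,0,0,0],
    [0,0.1,0.05,1.4,0,0,0],
    [0,0.2,0,1.4,0,0,0],
    [0,0.2,0,1.2,0,0,0],
    [0,0.1,0,0.8,0,-0.003,0],
    [0,0,0,0.3,0,0,0],
    [0,0,0,0,0,0,0],
  ],
)

```text
time: 10.5
tool_pos: [0.4809, 0.0109, 0.1095]
ee_rot: [-3.141, 0.141, -0.03]
wrist_force: [0.5, -0.5, -1.5]
width: 0.0619
```

```bash
python3 - <<'E'
from h import *
yaw=np.radians(-1.8);a=np.radians(8)
L=Ro.from_euler('xyz',[0,a,yaw]);T=L*Ro.from_euler('x',np.pi)
load=np.array([.477,.0113,.077])
to(load+L.apply([0,0,.0128]),T.as_euler('xyz'))
s=eyes.snapshot("side");t=eyes.snapshot("top")
cv2.imwrite("pics/ds.png",s);cv2.imwrite("pics/dt.png",t)
cv2.imwrite("pics/d.png",np.hstack([cv2.resize(s[140:270,140:310],None,fx=2.8,fy=2.8,interpolation=2)[:,:476],cv2.resize(t[170:300,205:315],None,fx=2.8,fy=2.8,interpolation=2)]))
E
```

```text
t 10.5 pos [0.4809 0.0109 0.1095] rpy [-3.1415  0.1413 -0.0302] F [ 0.5297 -0.5462 -1.4975] w 0.06187960155150623
shift cm [ 0.0685 -0.0246  1.9944] turn [0.     0.0017 0.0012]
```

View pics/d.png

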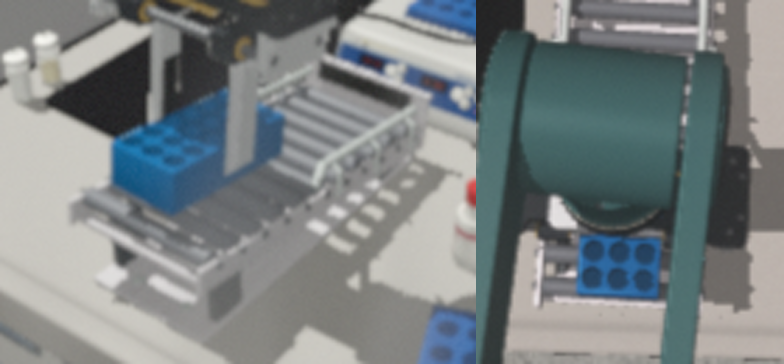

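The rack hangs level with the bed over the upper end, left of centre in the side crop. In the top crop its near end runs from (577,290) to (659,297), between the rails. It looks straight and centred, so I'll lower it and watch the force.

>>> arm_command(
  series=[
    [0,0,0,0.7,0,0,0],
    [0,0,0,0.6,0,0,0],
    [0,0,0,0.2,0,0,0],
    [0,0,0,0.1,0,0,0],
    [0,0,0,0,0,0,0],
  ],
)

```text
time: 11.1
tool_pos: [0.4789, 0.011, 0.0942]
ee_rot: [-3.141, 0.14, -0.03]
wrist_force: [0.7, -0.2, -1.1]
width: 0.0618
```

>>> arm_command(
  series=[
    [0,0,0,0.1,0,0,0],
    [0,0,0,0.1,0,0,0],
    [0,0,0,0,0,0,0],
  ],
)

```text
time: 11.4
tool_pos: [0.4787, 0.011, 0.0923]
ee_rot: [-3.142, 0.14, -0.03]
wrist_force: [-0.1, -0.5, -2.9]
width: 0.0619
```

>>> arm_command(
  series=[
    [0,0,0,0.1,0,0,0],
    [0,0,0,0.1,0,0,0],
    [0,0,0,0,0,0,0],
  ],
)

```text
time: 11.7
tool_pos: [0.4787, 0.011, 0.0906]
ee_rot: [-3.142, 0.139, -0.03]
wrist_force: [-0.3, 0.2, -1.6]
width: 0.0619
```

>>> arm_command(
  series=[
    [0,0,0,0.1,0,0,0],
    [0,0,0,0,0,0,0],
  ],
)

```text
time: 11.9
tool_pos: [0.4792, 0.011, 0.0905]
ee_rot: [-3.142, 0.138, -0.03]
wrist_force: [0.7, -0.3, 3.7]
width: 0.0619
```

Contact came at z = 0.0905, with the force going from −1.5 to +3.7 N. That puts the underside at the expected roller level of 0.078. Now I release.

>>> arm_command(
  series=[
    [0,0,0,0,0,0,0],
    [0,0,0,0,0,0,0],
    [1,0,0,0,0,0,0],
    [1,0,0,0,0,0,0],
    [1,0,0,0,0,0,0],
    [1,0,0,0,0,0,0],
    [1,0,0,0,0,0,0],
    [1,0,0,0,0,0,0],
    [1,0,0,0,0,0,0],
    [1,0,0,0,0,0,0],
    [1,0,0,0,0,0,0],
    [1,0,0,0,0,0,0],
    [1,0,0,0,0,0,0],
    [1,0,0,0,0,0,0],
    [1,0,0,0,0,0,0],
    [1,0,0,0,0,0,0],
    [1,0,0,0,0,0,0],
  ],
)

```text
time: 13.6
tool_pos: [0.4783, 0.011, 0.0894]
ee_rot: [-3.142, 0.14, -0.03]
wrist_force: [-0.3, 0.3, -0.5]
width: 0.0943
```

```bash
python3 - <<'E'
from h import *
s=eyes.snapshot("side")
cv2.imwrite("pics/e.png",cv2.resize(s[140:270,140:310],None,fx=3,fy=3,interpolation=2))
E
```

```text
(no output)
```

View pics/e.png

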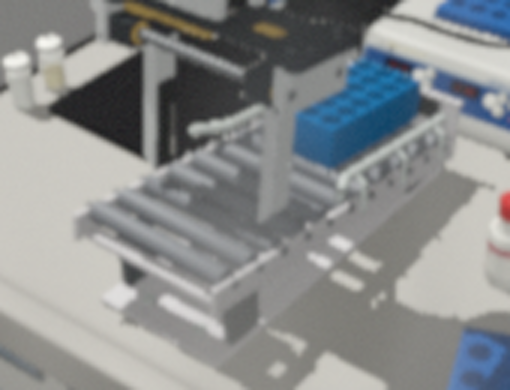

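The rack has rolled down between the guides and sits near the stop, at about (360,115). I'll retreat up and back, then check it.

>>> arm_command(
  series=[
    [1,0,0,-1,0,0,0],
    [1,0,0,-2,0,0,0],
    [1,0,0,-2,0,0,0],
    [1,0,0,-2,0,0,0],
    [1,0,0,-2,0,0,0],
    [1,0,0,-2,0,0,0],
    [1,-1,0,-1,0,0,0],
    [1,-2,0,0,0,0,0],
    [1,-2,0,0,0,0,0],
    [1,-2,0,0,0,0,0],
    [1,-2,0,0,0,0,0],
    [1,-2,0,0,0,0,0],
    [1,-2,0,0,0,0,0],
    [1,-2,0,0,0,0,0],
    [1,0,0,0,0,0,0],
    [1,0,0,0,0,0,0],
  ],
)

```text
time: 15.25
tool_pos: [0.3465, 0.015, 0.2294]
ee_rot: [3.142, 0.139, -0.03]
wrist_force: [-0.9, -0.2, 0.1]
width: 0.0939
```

```bash
python3 - <<'E'
from h import *
o=sensors.get_obs();print(o["time"],o["tool_pos"],o["wrist_force"])
t=eyes.snapshot("top");s=eyes.snapshot("side")
cv2.imwrite("pics/f.png",np.hstack([cv2.resize(t[130:290,200:320],None,fx=3,fy=3,interpolation=2),cv2.resize(s[130:290,160:300],None,fx=3,fy=3,interpolation=2)]))
c=rackrect(t,(225,148,300,290));print(cv2.boundingRect(c))
X=np.array([onplane("top",p[0],.0477+.0087+.036)[:2] for p in c],np.float32);print(cv2.minAreaRect(X))
L=Ro.from_euler('xyz',[0,np.radians(8),np.radians(-1.8)]);ld=np.array([.477,.0113,.0778])
print("expected centre top",ld+L.apply([.158,0,.036]))
E
```

```text
15.25 [0.3465 0.015  0.2294] [-0.867  -0.2364  0.077 ]
(247, 151, 30, 56)
((0.6348437666893005, 0.006888397037982941), (0.061532262712717056, 0.12337130308151245), 88.60523223876953)
expected centre top [0.6384 0.0062 0.0915]
```

View pics/f.png

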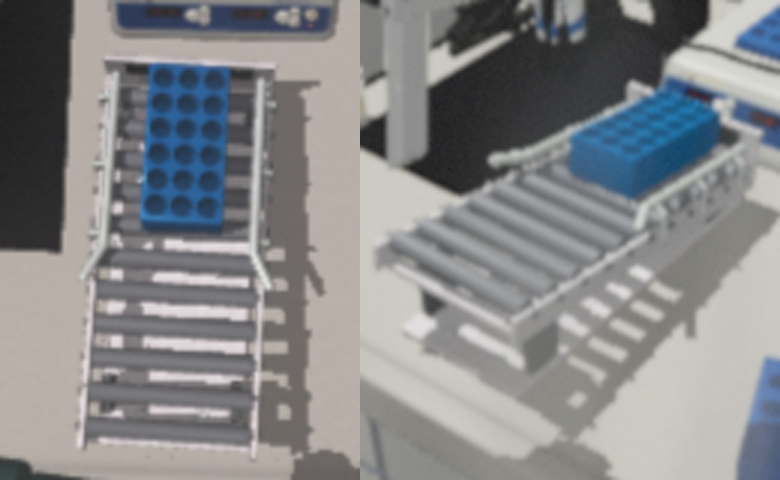

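The top view shows the rack straight between the guides at (185,145), with its far end against the stop plate and the arm well clear. I'm handing in.

```bash
python3 -c "
from bench import job;print(job.close_job())"
```

```text
the job is handed in; nothing more can be done
None
```

The rack is resting against the stop, between the guide rods, and I have handed the job in at about 15.3 s of the 38 s allowed. No verdict was reported.

I gripped the rack across its 62 mm, lifted and turned it, and tilted it to the 8° slope. I lowered it onto the open upper end until about 5 N of contact at the expected roller height, then opened the gripper. It rolled down by itself, and the arm was withdrawn up and back.

**Position:** in the last top view the rack's centre was at (0.635, 0.007) m. I expected (0.638, 0.006) m for a rack at rest against the stop, so it is about 4 mm off, within what the cameras can measure.

**Alignment:** it lies within about 1° of the lane direction. In both views it looks flat and against the plate.

**Not measured:** the 3.5 mm along the slope was not checked further. I did not take two pictures apart in time to confirm it was at rest. I kept the arm away from the well block but did not re-measure it. No check failed, but some of the lane corners I measured disagreed by a few millimetres; the frame came out 129 to 131 mm wide instead of 134 mm.

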